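Unlock and open the vegetable cutter's guard

ROBOT

A 6-joint arm with a two-finger parallel gripper is mounted at the origin on the work surface. World frame = base frame: x ahead of the robot, y to its left, z up, the work surface at z = 0. Lengths are in mm, angles in rad, forces in N, time in s.
With the tool pointing down it reaches from about 350 to 975 mm from the base axis. Payload 7.1 kg.
Tool frame: the origin (TCP) lies on the front face of the gripper's body, between the roots of the fingers; the fingertips stand 80 mm ahead of it and the grasp point (between the pads) lies 61 mm ahead of it (env.tips_ahead is the distance from the TCP to the fingertips, in mm); z points along the fingers, y is the direction in which the jaws open and shut (so a half turn about z gives the same grasp; the last joint's range is limited). The gripper opens to 88 mm and grips with 3 to 60 N. Pads are 20 mm wide; open, the fingers measure 115 mm over their backs; the gripper's body (75 mm by 178 mm) begins 61 mm behind the grasp point.
Start: joints at [1.187, 0.423, 1.63, -0, 1.089, -0.019], TCP at [222.945, 583.867, 302.675] pointing down, gripper open.
Joint ranges: [-3, 3], [-0.9, 2.11], [0.09, 2.58], [-1.31, 4.45], [0.11, 2.69], [-2.54, 2.54]. Speed limits (rad/s): [2.39, 2.39, 3.01, 3.14, 3.14, 3.14].

INTERFACE

Orientations are given as a unit quaternion [x, y, z, w].
In Python, from station import env, set_gripper, viewer, workorder gives the robot as it stands. Calls block until the motion is done:
- env.reach(position, orientation): joint-space move of the TCP to a pose.
- env.move_l(position, rot=None, rate=150, f_stop=None): straight line of the TCP; rot=None keeps the orientation; rate is the mean speed in mm/s. With f_stop (N) it stops when the force on the tool has changed by that much, and returns True; else False.
- env.move_joints(angles): joint-space move.
- set_gripper(opening): finger opening in mm; the grip force is fixed at half the most; returns when the fingers have stopped.
- env.hold(seconds).
- env.ik(position, orientation): joint angles nearest the present ones, or None.
- env.read_state(): the state.
- viewer.camera(name): name is "side" or "top"; returns the picture (480x640x3 uint8, blue, green, red); there is no depth.
- viewer.camera_params(name): a dict with "fx", "fy", "cx", "cy" (pixels), "dist" ([k1, k2, p1, p2, k3] as OpenCV has them; the pictures are not rectified), "pose" (4x4, takes a point from camera to world coordinates). Camera axes: x right, y up, looking along -z (the intrinsics and any distortion apply to the point x, -y, -z); pixel columns grow to the right and rows downward; lengths in mm; the calibration is good to about 2 mm. A picture is of the moment at which its call begins. camera_params takes no time and is no camera call.
A pose or a line that the arm cannot do raises env.IKError and nothing moves.
- workorder.sign_off(): hands the job in, once; it reports no verdict.
The state is a dict: "time_s": time; "qpos": joint angles; "dq": joint speeds; "tau": joint torques, N m; "tool_pos": TCP position; "orientation": TCP orientation; "force": force on the tool from outside, world axes, zero at the start; "wrist_torque": the same for the moment, N m; "width": finger opening in mm.
Only numpy, scipy, OpenCV 4.12 (cv2) and the standard library are available. Lean on these libraries where they do the work, as an engineer would, in place of code of your own. Each camera call takes 0.05 s, during which the arm holds its last target.

TASK

Open the guard of the vegetable cutter so that the disc in its bowl can be reached. Move the small tin that stands in the guard's way onto the wooden board, upright and wholly on it; swing the keeper well out from under the lock knob (at least half of its travel), push the knob in, turn it clockwise past its safety stop as far as it goes and let it spring back up, then slide the guard fully open. Do not let the guard hit the tin, and leave everything else standing where it is.

Things in the scene. Friction and masses are not known exactly. Their poses are not given: they have to be found in the camera images.
- cutter: Bench vegetable cutter, fixed: white housing with a flat steel deck 90 mm high. Origin on the table; footprint x -140 to +110, y -180 to +180 mm about it; -x is its front. The bowl (130 mm square, centre x 30, y 90 mm) lies under the guard, which opens to the cutter's -y over the bare half of the deck. Knob and keeper stand on the deck's front strip (x = -90 mm).
- guard (a joint): Travel of the sliding guard in m: 0 shut, 0.15 fully open (towards the cutter's -y). About 3 N of friction. Blocked after about 8 mm while the lock tongue lies in its way.
- guard_handle (a point): Centre of the guard's upright black bar handle, 35 mm above the deck: bar 60 mm long (along the cutter's x), 12 mm thick, rising to 48 mm above the deck from a 150 x 150 mm aluminium plate whose top is 8 mm above the deck. Axes as the cutter's.
- lock (a joint): Turn of the lock knob, rad: 0 locked, grows clockwise seen from above to 1.35 (end stop). Unless the knob is pushed in, its lugs meet the safety stops at about 0.12; from about 0.8 on it is past them and the knob can spring up, and then cannot turn back. Friction 0.04 N m. Turning takes the tongue out of the guard's way.
- knob (a joint): How far the lock knob is pushed in (down), in m: 0 up, 0.012 fully in. Spring: 4 N to start, 10 N fully in; it must be at least 0.0095 in to pass the stops, while it is turned. With the keeper under it, it goes in about 2 mm only; do not force it.
- knob_grip (a point): Grip point on the lock knob, on its vertical axis: black bar 46 x 11 mm, 38 mm tall, on a round skirt of 68 mm diameter. Knob up: skirt top 25, bar top 63, this point 49 mm above the deck. x axis along the bar, y across; turns with the knob (bar along the cutter's x at lock = 0).
- keeper (a joint): Swing of the keeper in rad: 0 straight under the knob (blocks it), grows clockwise seen from above to 1.3, its T-shaped head moving to the cutter's front (-x). Clear of the knob from about 0.55. Stays where it is left; friction 0.04 N m.
- keeper_peg (a point): Grip point of the keeper: upright steel peg 12 mm in diameter on the flat lever, rising from 17 to 50 mm above the deck; this point is on its axis 33 mm above the deck. 45 mm from the keeper's pivot towards the knob.
- keeper_pivot (a point): Axis of the keeper's vertical pivot, 33 mm above the deck (115 mm from the knob's axis, on the cutter's +y side of it). Nothing to grip.
- tin: Small closed tin, 54 mm diameter, 75 mm tall, about 0.3 kg, with a red band, standing on the bare half of the cutter's deck in the guard's way. Origin: centre of its underside, z up along its axis.
- board: Wooden cutting board lying on the table, fixed: 190 (x) x 160 (y) x 16 mm. Origin: centre of its underside.
- jar: Bystander on the board: small amber jar, 44 mm diameter, 60 mm tall. Origin: centre of its underside.
- shaker: Bystander on the deck's front right corner: glass shaker, 36 mm diameter, 65 mm tall. Origin: centre of its underside.
- mug: Bystander: white mug, 80 mm diameter, 90 mm tall, handle at its +y. Origin: centre of its underside.
- big_tin: Bystander: big closed tin, 84 mm diameter, 110 mm tall. Origin: centre of its underside.
- empty_tin: Bystander: open steel tin, 74 mm diameter at the rim, 100 mm tall. Origin: centre of its underside.
- tongue_tip (a point): Tip of the flat steel tongue under the knob, 60 mm from the knob's axis, 2 to 8 mm above the deck, 12 mm wide. It turns with the knob: at lock = 0 it points along the cutter's +x and blocks the guard; clear of the guard from lock = 0.95 on. Nothing to grip.
- stop_block (a point): Top of the front one of the two fixed steel safety stops that stand opposite each other at the skirt's edge, 35 to 52 mm from the knob's axis, 27 mm above the deck; this one on the knob's front right (-x, -y) side. The knob's lugs (reaching 43 mm from the axis) pass beneath them when pushed in. Nothing to grip.
- spoon: Bystander lying on the table near the robot: spoon, about 160 mm long along its x, under 25 mm high. Origin: under its middle.
- mill: Bystander standing on the table at the cutter's right (-y) side, between it and the board: wooden pepper mill, 50 mm diameter, 170 mm tall. Origin: centre of its underside.
Not all that is in view belongs to the job. What is shaped like the tin but green or purple is not meant.

How it is judged (in metres and radians):
On the way, in this order (a step that is already met when the one before it is completed fails the run):
1. the keeper is swung out from under the knob (value of joint keeper above 0.55 rad), for 0.2 s.
2. the lock knob is turned past its stop (value of joint lock above 0.95 rad), for 0.2 s.
3. the guard is slid open (value of joint guard above 0.138 m), for 0.2 s.
At the end, for the whole second after the job is handed in: The guard is within 12 mm of fully open, the lock knob is turned at least 0.95 rad and has sprung up (within 2 mm), the keeper is swung out at least 0.55 rad, and the small tin stands still and upright (within 0.1 rad) on the board, its centre no nearer than 18 mm to an edge (value of joint guard above 0.138 m and value of joint lock above 0.95 rad and value of joint knob below 0.002 m and value of joint keeper above 0.55 rad and x of tin in the frame of board between -0.077 and 0.077 m and y of tin in the frame of board between -0.062 and 0.062 m and z of tin in the frame of board between 0.011 and 0.021 m and angle between tin's own z axis and vertical below 0.1 rad and linear speed of tin below 0.02 m/s); the robot touches nothing.
It fails at once if the guard pushes against the tin (contact force between guard and tin above 1 N).
It fails at once if the tin is tipped over (angle between tin's own z axis and vertical above 0.7 rad).
It fails at once if a bystander is shifted more than 40 mm or tipped (distance of any of jar, shaker, mug, big_tin, empty_tin, spoon, mill from where it was at the start of the episode above 0.04 m or angle between any of jar, shaker, mug, big_tin, empty_tin, mill's own z axis and vertical above 0.5 rad).
It also fails if it takes over 72 s, if anything falls off the work surface, if the arm or the gripper's body presses on something with over 40 N, if the wrist force passes 120 N, or if a joint passes its speed limit or range.

## Working session

There is one attempt and no reset: what is moved stays moved. The work goes in short steps, each a Python script; the robot and the scene stay as the last script left them, time stands still between calls to the robot, and variables do not carry over. Pictures are saved under pics/ and viewed, and the job is handed in when it is done.

```bash
ls; mkdir -p pics; python3 - <<'E'
from station import env, set_gripper, viewer, workorder
import cv2
for n in ("side","top"):
    cv2.imwrite(f"pics/{n}0.png",viewer.camera(n)); print(viewer.camera_params(n))
print(env.read_state())
E
```

```text
pics
{'fx': 523.4914559968595, 'fy': 523.4914559968595, 'cx': 324.0932883781966, 'cy': 232.4150571715444, 'dist': array([-0.03426195,  0.        ,  0.        ,  0.        ,  0.        ]), 'pose': array([[ 9.27136908e-01,  2.22258988e-01, -3.01692056e-01,
         1.66458944e+02],
       [-3.74711320e-01,  5.43601208e-01, -7.51058688e-01,
        -9.36831661e+02],
       [-2.92937798e-03,  8.09381659e-01,  5.87275702e-01,
         8.88418103e+02],
       [ 0.00000000e+00,  0.00000000e+00,  0.00000000e+00,
         1.00000000e+00]])}
{'fx': 476.55696204476595, 'fy': 476.55696204476595, 'cx': 323.5013534254366, 'cy': 240.1490380544058, 'dist': array([-0.07670178,  0.        ,  0.        ,  0.        ,  0.        ]), 'pose': array([[ 1.87600220e-02,  9.90693140e-01, -1.34815295e-01,
         4.11552774e+02],
       [-9.99799854e-01,  1.95256528e-02,  4.35902348e-03,
         4.56803720e+01],
       [ 6.95081129e-03,  1.34706537e-01,  9.90861158e-01,
         1.19398218e+03],
       [ 0.00000000e+00,  0.00000000e+00,  0.00000000e+00,
         1.00000000e+00]])}
{'time_s': 0.1, 'qpos': array([ 1.18699043e+00,  4.23787366e-01,  1.63060178e+00, -2.71666371e-05,
        1.08863672e+00, -1.89525803e-02]), 'dq': array([-1.74915910e-04, -3.98596013e-04, -2.39236318e-03,  4.85045044e-04,
       -8.88809350e-04,  2.34069223e-05]), 'tau': array([-3.07815762e-04, -5.45611489e+01, -2.74322963e+01,  6.46100566e-02,
        1.87455153e-02, -4.61032130e-05]), 'tool_pos': array([222.81192853, 583.50840833, 301.96967222]), 'orientation': array([ 1.81410247e-01,  9.83407245e-01, -7.04531920e-04, -1.31549251e-04]), 'force': array([-0.25622147, -0.01661613, -0.12210461]), 'wrist_torque': array([-0.05298116, -0.01093516, -0.00108552]), 'width': 87.58775441064242}
```

View pics/side0.png

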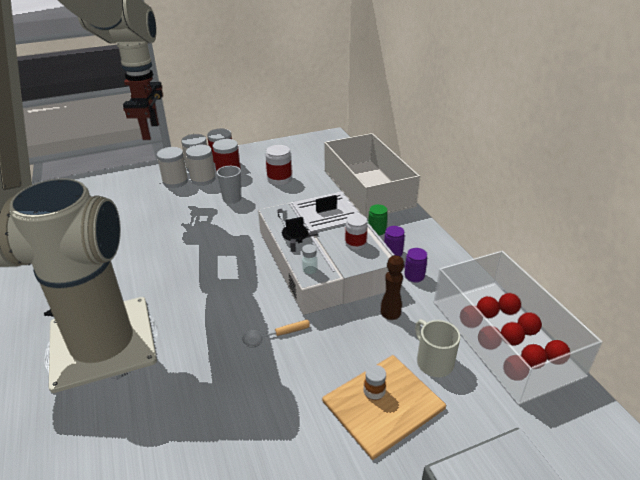

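View pics/top0.png

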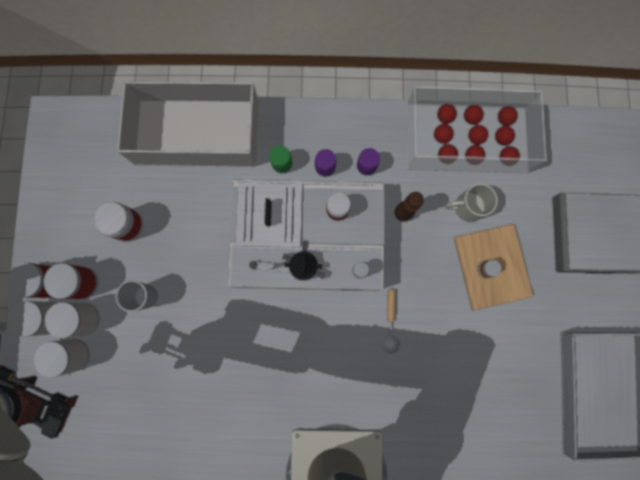

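The top view shows the cutter at about (308,235), the tin at (338,206), the board at (494,267) with the jar on it, and the mill at (408,207). I'll enlarge the crops.

```bash
python3 - <<'E'
import cv2
t=cv2.imread("pics/top0.png");s=cv2.imread("pics/side0.png")
def crop(im,x0,y0,x1,y1,k,n):
    c=cv2.resize(im[y0:y1,x0:x1],None,fx=k,fy=k,interpolation=cv2.INTER_CUBIC)
    for x in range((x0+9)//10*10,x1,10):
        cv2.line(c,((x-x0)*k,0),((x-x0)*k,6 if x%50 else 14),(0,0,255),1)
        if x%20==0: cv2.putText(c,str(x),((x-x0)*k-10,24),0,.35,(0,0,255),1)
    for y in range((y0+9)//10*10,y1,10):
        cv2.line(c,(0,(y-y0)*k),(6,(y-y0)*k),(0,0,255),1)
        if y%20==0: cv2.putText(c,str(y),(8,(y-y0)*k+4),0,.35,(0,0,255),1)
    cv2.imwrite(n,c)
crop(t,225,175,393,300,4,"pics/t_cut.png")
crop(t,380,180,545,315,4,"pics/t_board.png")
crop(s,250,180,410,310,5,"pics/s_cut.png")
crop(s,310,230,470,460,2,"pics/s_board.png")
E
```

```text
(no output)
```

View pics/t_cut.png

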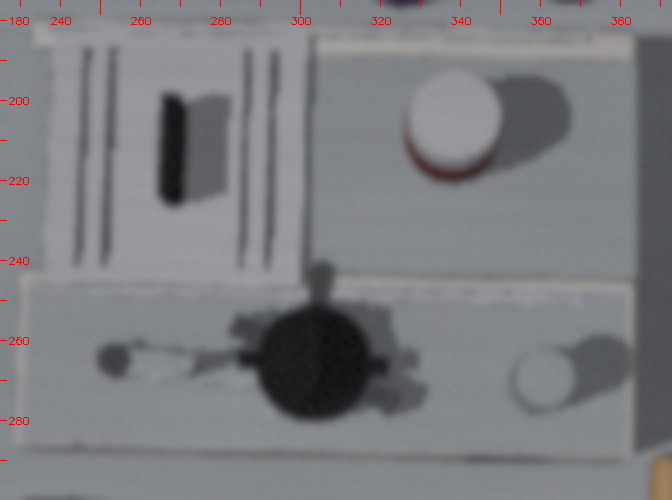

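View pics/t_board.png

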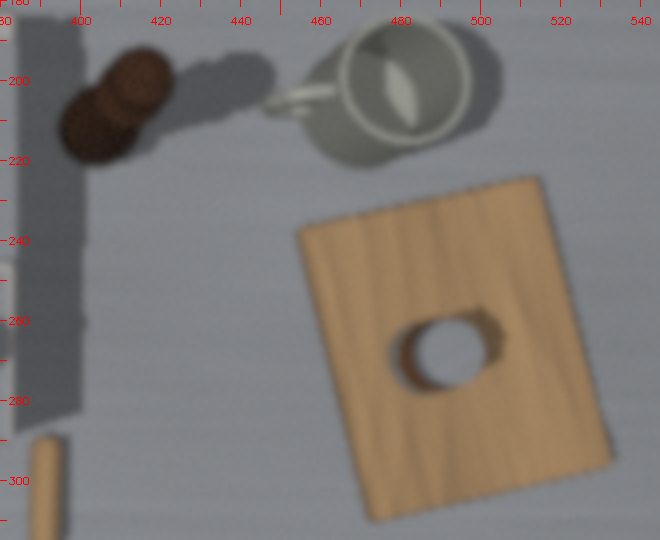

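View pics/s_cut.png

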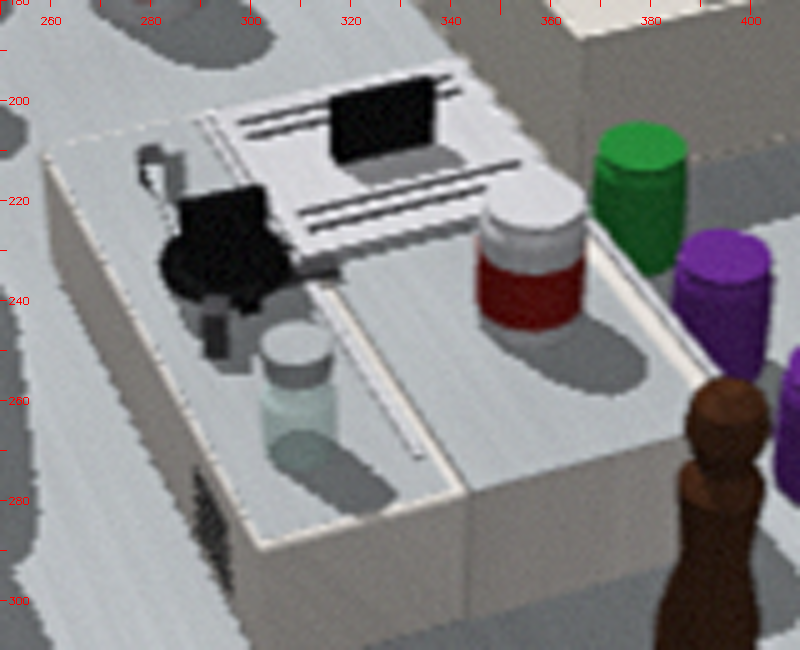

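```bash
cat > h.py <<'E'
import numpy as np, cv2
from scipy.optimize import least_squares
from scipy.spatial.transform import Rotation as R
from station import env, set_gripper, viewer, workorder
F=np.diag([1,-1,-1.])
P={n:viewer.camera_params(n) for n in("side","top")}
def proj(n,p):
    c=P[n];T=np.linalg.inv(c["pose"]);A=F@T[:3,:3];t=F@T[:3,3]
    K=np.array([[c["fx"],0,c["cx"]],[0,c["fy"],c["cy"]],[0,0,1]])
    return cv2.projectPoints(np.atleast_2d(np.float64(p)),cv2.Rodrigues(A)[0],t,K,c["dist"])[0][:,0]
def ray(n,uv,z):
    c=P[n];K=np.array([[c["fx"],0,c["cx"]],[0,c["fy"],c["cy"]],[0,0,1]])
    q=cv2.undistortPoints(np.float64(uv).reshape(-1,1,2),K,c["dist"])[:,0]
    d=np.c_[q[:,0],-q[:,1],-np.ones(len(q))]@c["pose"][:3,:3].T;o=c["pose"][:3,3]
    return o+d*((z-o[2])/d[:,2])[:,None]
def rz(a): return np.array([[np.cos(a),-np.sin(a),0],[np.sin(a),np.cos(a),0],[0,0,1]])
def down(a): # tool down, jaw(y) axis in the xy plane at angle a
    y=np.array([np.cos(a),np.sin(a),0]);z=np.array([0,0,-1.]);x=np.cross(y,z)
    return R.from_matrix(np.c_[x,y,z])
E
python3 - <<'E'
from h import *
obs=[("top",(-140,180,90),(228.8,286)),("top",(-140,-180,90),(382.5,290)),("top",(110,-180,90),(383.3,184)),("top",(110,180,90),(233.8,182)),
("side",(-140,180,90),(259,211)),("side",(-140,-180,90),(302.4,289.6))]
f=lambda q:np.concatenate([proj(n,rz(q[2])@p+[q[0],q[1],0])[0]-uv for n,p,uv in obs])
r=least_squares(f,[480,70,0],loss='soft_l1',x_scale=[1,1,.01]);print(r.x,f(r.x).reshape(-1,2).round(1))
q=r.x
b=rz(-q[2])
for nm,n,uv,z in [("skirt","top",(303.3,265.8),115),("tintop","top",(338.8,204.5),165),("tintop","side",(356.6,218.5),165),("handletop","top",(268.2,211),136),("shakertop","top",(361,269.5),155),("pivot","top",(253,265),140),
 ("keepblob?","side",(281,211),140),("mill","top",(415,200),170),("jar","top",(493,267.8),76),("knobbar","side",(295,225),150)]:
    w=ray(n,uv,z)[0]; print(nm,n,w.round(1),"cutter",(b@(w-[q[0],q[1],0])).round(1))
# board
B=ray("top",[(455,237.5),(514.5,224.5),(533.5,295.5),(473,310.5)],16);print(B.round(1),B.mean(0),[np.linalg.norm(B[i]-B[i-1]).round(1) for i in range(4)])
E
```

```text
[ 5.89284772e+02  7.87766591e+01 -1.54620069e-03] [[-0.5  0.4]
 [ 1.4 -0.3]
 [ 0.9  0.3]
 [-0.5 -0.9]
 [-0.9 -2.6]
 [ 0.  -0. ]]
skirt top [498.7  85.7 115. ] cutter [-90.6   6.7 115. ]
tintop top [631.5   8.9 165. ] cutter [ 42.3 -69.8 165. ]
tintop side [633.3  11.9 165. ] cutter [ 44.1 -66.8 165. ]
handletop top [619.5 167.3 136. ] cutter [ 30.1  88.5 136. ]
shakertop top [489.8 -42.  155. ] cutter [ -99.3 -121.   155. ]
pivot top [496.3 196.4 140. ] cutter [-93.2 117.4 140. ]
keepblob? side [483.2 149.7 140. ] cutter [-106.2   70.8  140. ]
mill top [ 644.1 -158.8  170. ] cutter [  55.2 -237.5  170. ]
jar top [ 505.2 -363.6   76. ] cutter [ -83.4 -442.5   76. ]
knobbar side [491.4  63.2 150. ] cutter [-97.9 -15.7 150. ]
[[ 585.1 -290.2   16. ]
 [ 621.6 -444.9   16. ]
 [ 442.3 -487.9   16. ]
 [ 403.5 -332.5   16. ]] [ 513.13276469 -388.8795436    16.        ] [np.float64(186.4), np.float64(158.9), np.float64(184.4), np.float64(160.1)]
```

View pics/s_board.png

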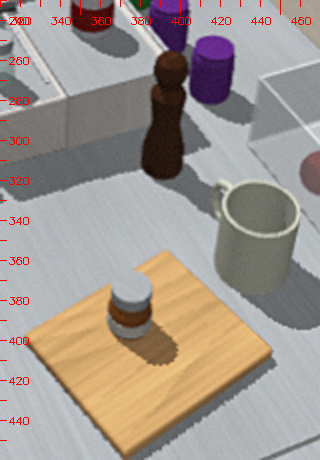

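```bash
cat > ov.py <<'E'
from h import *
def overlay(n,src,box,k,out,q,ky,pts=()):
    im=cv2.imread(src) if isinstance(src,str) else src
    x0,y0,x1,y1=box
    c=cv2.resize(im[y0:y1,x0:x1],None,fx=k,fy=k,interpolation=cv2.INTER_CUBIC)
    def W(p): return (np.atleast_2d(p)@rz(q[2]).T+[q[0],q[1],90])
    def pl(p,col,closed=False):
        uv=proj(n,W(p)); cv2.polylines(c,[np.int32(((uv-[x0,y0]+.5)*k))],closed,col,1,cv2.LINE_AA)
    t=np.linspace(0,2*np.pi,40)
    circ=lambda x,y,z,r:np.c_[x+r*np.cos(t),y+r*np.sin(t),0*t+z]
    pl([(-140,-180,0),(110,-180,0),(110,180,0),(-140,180,0)],(0,255,255),True)
    pl(circ(-90,ky,25,34),(0,255,0)); pl([(-113,ky-5.5,63),(-67,ky-5.5,63),(-67,ky+5.5,63),(-113,ky+5.5,63)],(0,255,0),True)
    pl([(-90,ky,63),(-90,ky,25)],(0,255,0))
    pl([(-90,ky,5),(-30,ky,5)],(255,255,0))
    pl(circ(-90,ky+70,50,6),(0,0,255));pl(circ(-90,ky+70,17,6),(0,0,255));pl([(-90,ky+115,0),(-90,ky+115,33)],(255,0,255))
    pl([(-45,15,8),(105,15,8),(105,165,8),(-45,165,8)],(255,0,0),True)
    pl([(0,84,48),(60,84,48),(60,96,48),(0,96,48)],(255,128,0),True)
    for p,r,h in pts:
        pl(circ(p[0],p[1],0,r),(0,165,255));pl(circ(p[0],p[1],h,r),(0,165,255))
    cv2.imwrite(out,c)
if __name__=="__main__":
    import sys
    a=[float(v) for v in sys.argv[1:6]]
    q=a[:3];ky=a[3]
    P_=[((43,-68.5),27,75),((-99,-121),18,65)]
    overlay("top","pics/top0.png",(225,175,393,300),4,f"pics/ot{int(a[4])}.png",q,ky,P_)
    overlay("side","pics/side0.png",(250,180,410,300),5,f"pics/os{int(a[4])}.png",q,ky,P_)
E
python3 ov.py 589.3 78.8 -0.0015 6 1
```

```text
(no output)
```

View pics/ot1.png

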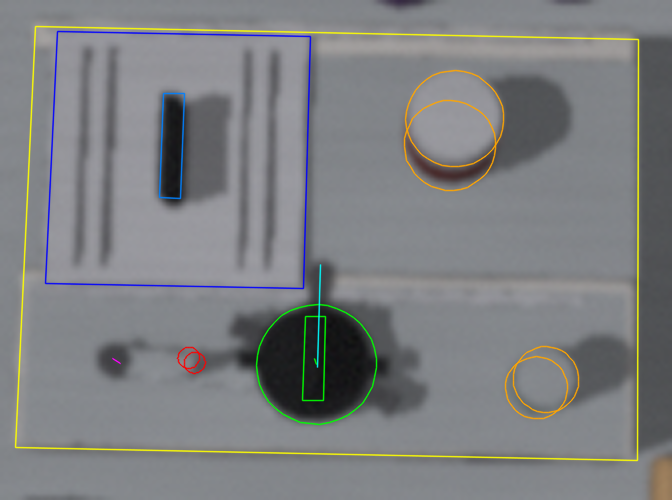

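View pics/os1.png

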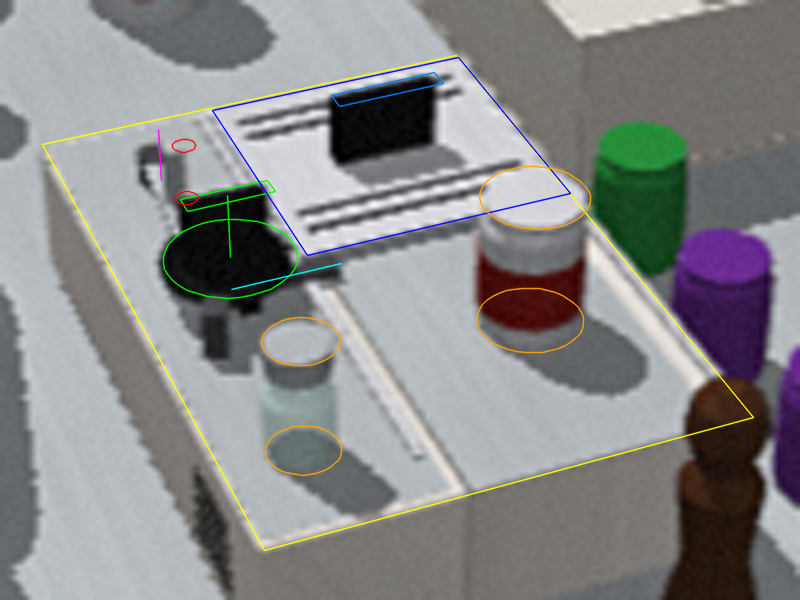

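```bash
python3 - <<'E'
import cv2
t=cv2.imread("pics/top0.png");s=cv2.imread("pics/side0.png")
cv2.imwrite("pics/zt.png",cv2.resize(t[240:290,240:320],None,fx=10,fy=10,interpolation=cv2.INTER_CUBIC))
cv2.imwrite("pics/zs.png",cv2.resize(s[195:255,265:325],None,fx=10,fy=10,interpolation=cv2.INTER_CUBIC))
E
```

```text
(no output)
```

View pics/zt.png

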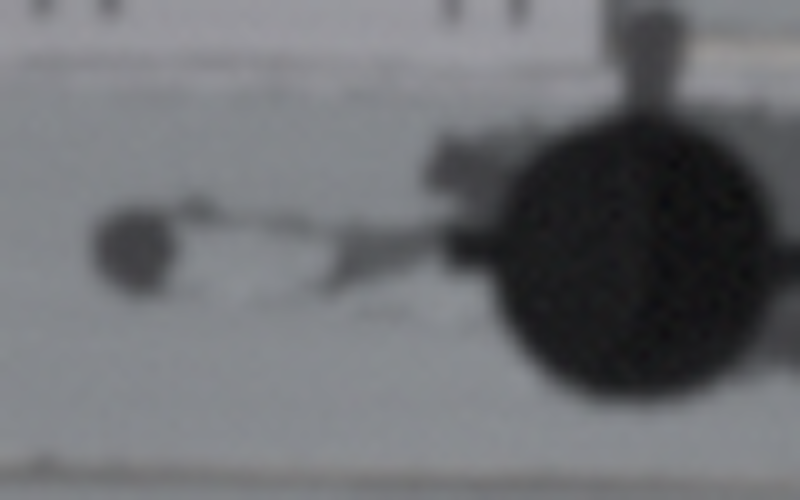

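View pics/zs.png

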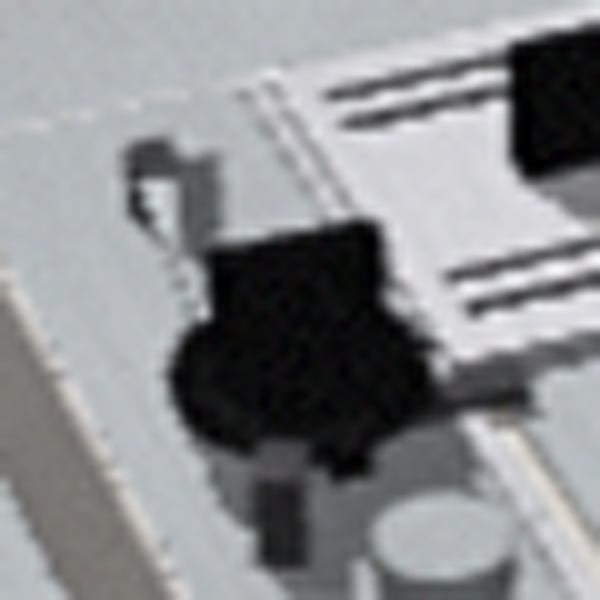

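```bash
python3 - <<'E'
from h import *
obs=[("top",(-140,180,90),(228.4,285.6)),("top",(-140,-180,90),(382.1,289.6)),("top",(110,-180,90),(382.9,183.6)),("top",(110,180,90),(233.4,181.6)),
("side",(-140,180,90),(258.6,211.6)),("side",(-140,-180,90),(302.,289.2)),
("top",(30,90,138),(268,211)),("side",(0,84,138),(315.8,199.2)),("side",(60,84,138),(336.2,195.6)),
("top",(-90,'k',115),(303.05,265.3)),("side",(-90,'k',112),(294.75,232.)),("top",(-90,'p',130),(253,264.4)),("side",(-90,'g',140),(285,210.2))]
def f(q):
    o=[]
    for n,p,uv in obs:
        y={'k':q[3],'p':q[3]+115,'g':q[3]+70}.get(p[1],p[1])
        o.append(proj(n,rz(q[2])@np.array([p[0],y,p[2]],float)+[q[0],q[1],0])[0]-uv)
    return np.concatenate(o)
r=least_squares(f,[589,78,0,5],loss='soft_l1',x_scale=[1,1,.01,1]);print(r.x);
for o,e in zip(obs,f(r.x).reshape(-1,2).round(1)): print(o[0],o[1],e)
E
```

```text
[5.88679197e+02 8.01988135e+01 1.20251486e-03 4.58636317e+00]
top (-140, 180, 90) [-0.6  1.2]
top (-140, -180, 90) [1.4 0.1]
top (110, -180, 90) [0.6 0.7]
top (110, 180, 90) [-0.9 -0.1]
side (-140, 180, 90) [-1.  -3.3]
side (-140, -180, 90) [0.2 0.1]
top (30, 90, 138) [-1.2  0.2]
side (0, 84, 138) [1.2 1.3]
side (60, 84, 138) [1.4 0.4]
top (-90, 'k', 115) [0.7 0.5]
side (-90, 'k', 112) [0.7 0.1]
top (-90, 'p', 130) [-0.8 -0.1]
side (-90, 'g', 140) [ 1.  -1.4]
```

```bash
python3 - <<'E'
from h import *
print("mug",ray("top",[(481,199.5)],90),"side rim",ray("side",[(439,335)],90),"jar side",ray("side",[(375.5,373)],76),ray("top",[(492.6,267.4)],76))
print("board side",ray("side",[(323,400),(393,355),(446,404),(377,458)],16))
d=R.from_matrix
for p,a in [((632,11,201),0),((632,11,330),0),((569,-409,330),0),((569,-409,330),.5),((569,-409,330),-.5),((498,155,250),0),((498,85,250),np.pi/2),((498,85,250),np.pi/2-1.4),((498,85,250),-np.pi/2),((498,85,250),-np.pi/2-1.4)]:
    q=env.ik(p,down(a).as_quat()); print(p,round(a,2),None if q is None else np.round(q,2))
E
```

```text
mug [[ 667.33777011 -334.16836996   90.        ]] side rim [[ 660.38885151 -336.45181839   90.        ]] jar side [[ 502.44055812 -364.22337309   76.        ]] [[ 506.17458176 -362.69589391   76.        ]]
board side [[ 401.57411864 -342.51386115   16.        ]
 [ 583.62567039 -292.89219494   16.        ]
 [ 621.22273    -442.69575251   16.        ]
 [ 444.89284637 -493.46590503   16.        ]]
(632, 11, 201) 0 [-0.    0.56  1.68 -0.    0.91 -0.  ]
(632, 11, 330) 0 [-0.    0.41  1.59 -0.    1.15 -0.  ]
(569, -409, 330) 0 [-0.64  0.51  1.42 -0.    1.21 -0.64]
(569, -409, 330) 0.5 [-0.64  0.51  1.42 -0.    1.21 -1.14]
(569, -409, 330) -0.5 [-0.64  0.51  1.42 -0.    1.21 -0.14]
(498, 155, 250) 0 [ 0.28  0.34  1.9  -0.    0.9   0.28]
(498, 85, 250) 1.57 [ 0.15  0.32  1.93 -0.    0.89 -1.43]
(498, 85, 250) 0.17 [ 0.15  0.32  1.93 -0.    0.89 -0.03]
(498, 85, 250) -1.57 [ 0.15  0.32  1.93 -0.    0.89  1.72]
(498, 85, 250) -2.97 None
```

```bash
python3 - <<'E'
from h import *
o=down(0).as_quat()
env.reach((632,11,320),o)
print(env.read_state()["time_s"])
cv2.imwrite("pics/a1s.png",viewer.camera("side")); cv2.imwrite("pics/a1t.png",viewer.camera("top"))
print(env.move_l((632,11,196),rate=120,f_stop=15))
set_gripper(40)
s=env.read_state();print(s["width"],s["force"],s["tool_pos"],s["time_s"])
cv2.imwrite("pics/a2s.png",viewer.camera("side"))
E
```

```text
2.6
False
54.063211032354815 [-0.44382762 -0.05471844  1.89271846] [631.98765964  11.00500093 196.12577518] 4.5167
```

View pics/a2s.png

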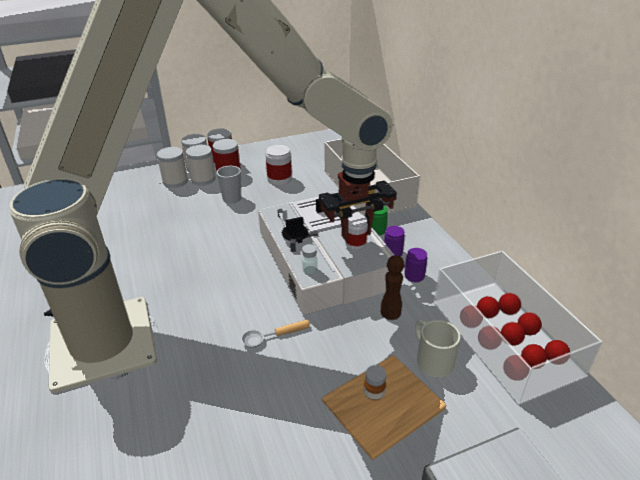

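The fingers hold the tin at (357,230), with the width stopped at 54 mm. Next I'll carry it over the mill to the board.

```bash
python3 - <<'E'
from h import *
o=down(.8).as_quat()
env.move_l((632,11,335),rate=180)
env.reach((569,-409,335),o)
env.move_l((569,-409,150),rate=170)
print(env.move_l((569,-409,119),rate=40,f_stop=5))
s=env.read_state();print(s["width"],s["force"],s["tool_pos"],s["time_s"])
set_gripper(72); 
env.move_l((569,-409,260),rate=150)
cv2.imwrite("pics/a3s.png",viewer.camera("side"))
print(env.read_state()["time_s"])
E
```

```text
True
53.634363916536046 [ 0.24499936 -0.18988157  3.50249062] [ 568.65752353 -408.81691972  121.82736688] 8.9583
10.5917
```

View pics/a3s.png

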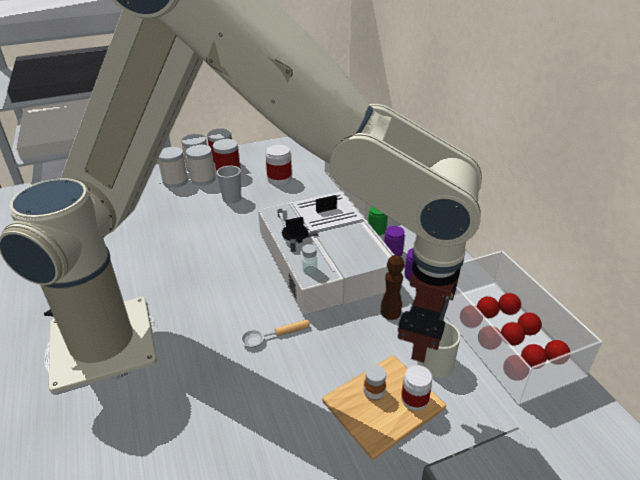

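The tin stands upright on the board at (417,387), clear of the jar at (375,382). The keeper is next, starting with a hover over the peg.

```bash
python3 - <<'E'
from h import *
env.move_l((569,-409,330),rate=200)
env.reach((498,155,255),down(0).as_quat())
set_gripper(26)
im=viewer.camera("side");cv2.imwrite("pics/a4s.png",im)
im2=viewer.camera("top");cv2.imwrite("pics/a4t.png",im2)
s=env.read_state();print(s["tool_pos"],s["width"],s["time_s"])
tp=s["tool_pos"]-[0,0,80]
print(proj("side",[tp,tp+[13,0,0],tp-[13,0,0],[498,155,140],[498,155,107]]))
cv2.imwrite("pics/a4z.png",cv2.resize(im[160:235,260:340],None,fx=10,fy=8*1.25,interpolation=cv2.INTER_CUBIC)[:600])
E
```

```text
[498.00220693 155.01828356 255.00394813] 26.04741539617279 14.1083
[[285.14787907 197.32210772]
 [289.95703353 196.29743403]
 [280.31107606 198.35293753]
 [285.77418613 208.7592244 ]
 [286.34738877 219.22810268]]
```

View pics/a4z.png

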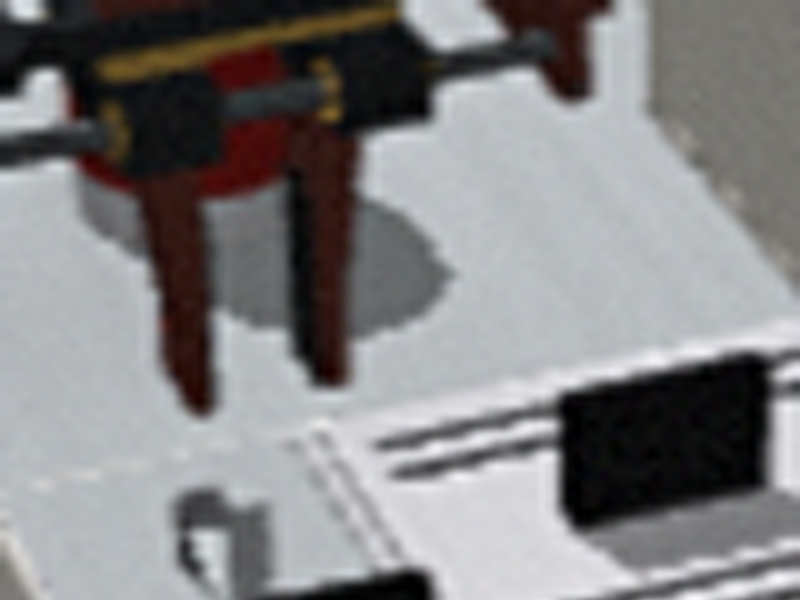

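View pics/a4t.png

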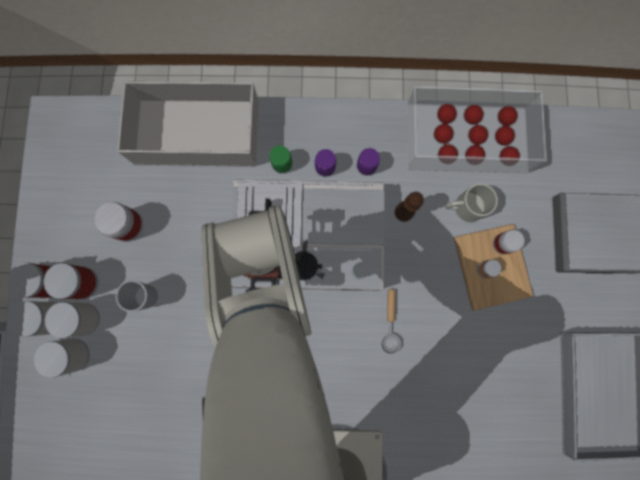

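```bash
python3 - <<'E'
from h import *
print(env.move_l((497,155,192),rate=80,f_stop=8))
set_gripper(18)
s=env.read_state();print(s["tool_pos"],s["force"],s["width"],s["time_s"])
pv=np.array([497.5,200.])
for th in np.arange(.2,1.21,.2):
    p=pv+45*np.array([-np.sin(th),-np.cos(th)])
    st=env.move_l((p[0],p[1],192),rot=down(-th).as_quat(),rate=40,f_stop=25)
    s=env.read_state();print(round(th,2),st,s["force"].round(1),s["tool_pos"].round(1))
    if st: break
print(s["time_s"])
im=viewer.camera("side");cv2.imwrite("pics/a5s.png",im)
cv2.imwrite("pics/a5z.png",cv2.resize(im[170:260,250:350],None,fx=6,fy=6,interpolation=cv2.INTER_CUBIC))
E
```

```text
False
[497.05677082 155.0290873  192.26060674] [-0.63957197  0.84295148 -0.10847079] 17.82950936784154 15.425
0.2 False [ 1.   0.6 -0.1] [488.6 155.9 192.1]
0.4 False [-0.5  0.6  0.5] [480.2 158.6 192.1]
0.6 False [ 1.  -0.1 -0.7] [472.3 162.9 192. ]
0.8 False [-0.3  0.2  0.1] [465.4 168.6 192. ]
1.0 False [ 0.7 -0.3  0.2] [459.8 175.6 192. ]
1.2 False [ 0.3  0.3 -1. ] [455.7 183.6 192. ]
17.6583
```

View pics/a5z.png

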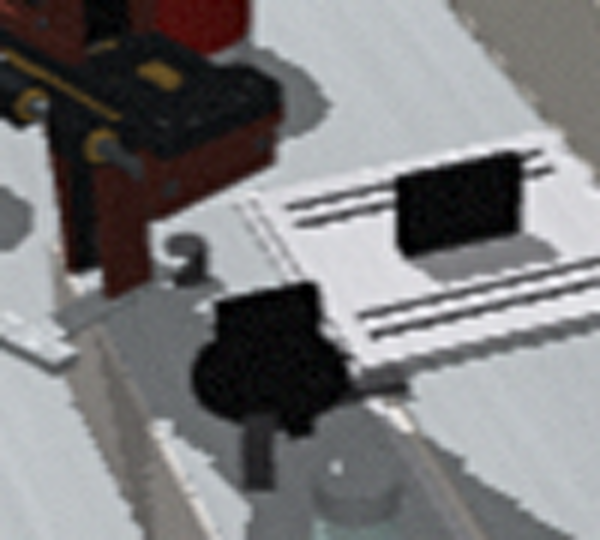

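The keeper has swung out and its head now hangs over the cutter's front, at crop (40,340). Next I'll hover over the knob.

```bash
python3 - <<'E'
from h import *
p=env.read_state()["tool_pos"]
set_gripper(24)
env.move_l((p[0],p[1],245),rate=150)
set_gripper(44)
env.reach((498,85.5,245),down(np.pi/2).as_quat())
im=viewer.camera("side");cv2.imwrite("pics/a6s.png",im)
im2=viewer.camera("top");cv2.imwrite("pics/a6t.png",im2)
s=env.read_state();print(s["tool_pos"],s["width"],s["time_s"])
tp=s["tool_pos"]-[0,0,80]
print("tips",proj("side",[tp+[0,22,0],tp-[0,22,0],tp]),"bar top ends",proj("side",[[498,85.5,153],[475,80,153],[521,80,153],[498,85.5,115]]))
cv2.imwrite("pics/a6z.png",cv2.resize(im[190:265,255:335],None,fx=8,fy=8,interpolation=cv2.INTER_CUBIC))
E
```

```text
[497.96660423  85.59287756 244.99946472] 44.19231820733004 21.7083
tips [[291.35938589 210.06523948]
 [297.27099201 219.29443234]
 [294.27717193 214.62059188]] bar top ends [[294.47758471 218.64446925]
 [286.40124591 221.81748739]
 [303.93740378 217.82057037]
 [295.02077126 231.05376241]]
```

View pics/a6z.png

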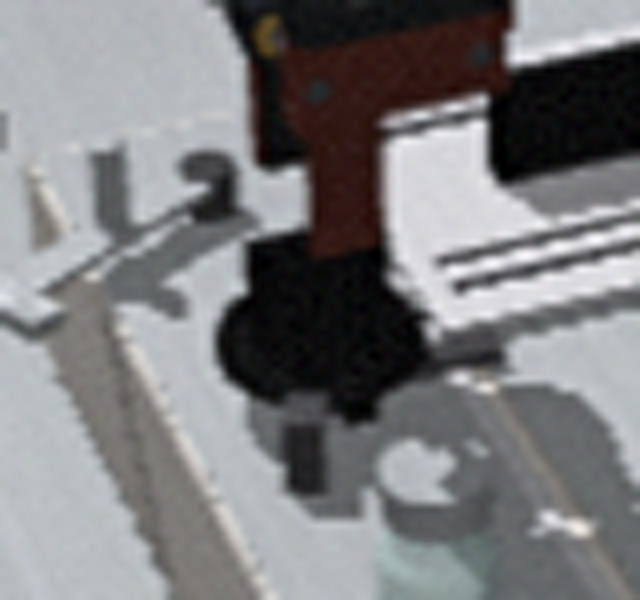

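```bash
python3 - <<'E'
from h import *
print(env.move_l((498,85.5,198.5),rate=80,f_stop=6))
set_gripper(4)
s=env.read_state();print(s["tool_pos"],s["force"].round(1),s["wrist_torque"].round(2),s["width"],s["time_s"])
for z in (195,192,189,186.5):
    st=env.move_l((498,85.5,z),rate=25,f_stop=25); s=env.read_state();print(st,s["tool_pos"].round(1),s["force"].round(1),round(s["width"],2))
E
```

```text
False
[498.03476146  86.71952297 198.70579778] [-0.9  8.1  1.1] [1.61 0.18 0.01] 11.026480769200255 23.0583
False [498.1  86.8 195.5] [-2.3  8.3  5.1] 10.83
False [498.1  86.8 192.5] [-3.1  9.   6.2] 10.94
False [498.1  86.8 189.7] [-3.5  8.3  8.1] 10.62
False [498.1  86.8 187.3] [-3.4  8.8 10.1] 11.02
```

```bash
python3 - <<'E'
from h import *
env.move_l((498,88,186.2),rate=25)
s=env.read_state();print(s["tool_pos"].round(1),s["force"].round(1),s["wrist_torque"].round(2))
for th in np.r_[.15,.3,.5,.7,.9,1.1,1.25,1.34]:
    st=env.move_l((498,88,186.2),rot=down(np.pi/2-th).as_quat(),rate=30,f_stop=40)
    s=env.read_state();print(round(th,2),st,s["tool_pos"].round(1),s["force"].round(1),s["wrist_torque"].round(2),round(s["width"],2),round(s["time_s"],1))
    if st: break
E
```

```text
[498.1  87.4 187. ] [-2.5 -6.2 10.3] [-0.99  0.36 -0.04]
0.15 False [498.1  87.3 187. ] [-2.  -7.2  9.4] [-1.05  0.38 -0.05] 10.4 24.7
0.3 False [498.   87.2 186.9] [-2.3 -6.3  8.8] [-1.12  0.44 -0.02] 10.9 25.0
0.5 False [498.   87.1 186.9] [-2.7 -6.6  9.4] [-1.29  0.34  0.  ] 10.99 25.3
0.7 False [497.9  87.  186.9] [-2.4 -7.4  9.6] [-1.41  0.47 -0.06] 11.03 25.7
0.9 False [497.9  86.9 186.9] [-2.8 -8.5  9.8] [-1.53  0.47 -0.01] 10.86 26.0
1.1 False [497.8  86.9 186.8] [-2.5 -8.2  9. ] [-1.55  0.57 -0.02] 10.96 26.4
1.25 False [497.7  86.9 186.8] [-3.  -8.3  9.3] [-1.63  0.57 -0.01] 10.49 26.7
1.34 False [497.7  86.8 186.8] [-2.8 -8.2 10.1] [-1.66  0.57 -0.08] 10.78 26.9
```

```bash
python3 - <<'E'
from h import *
env.move_l((498,87.2,198.5),rate=40)
s=env.read_state();print(s["force"].round(1),s["width"])
set_gripper(40)
env.move_l((498,87.2,250),rate=120)
env.reach((619.5,168,250),down(np.pi/2).as_quat())
im=viewer.camera("side");cv2.imwrite("pics/a7s.png",im);s=env.read_state();print(s["time_s"])
cv2.imwrite("pics/a7z.png",cv2.resize(im[160:260,255:365],None,fx=7,fy=6,interpolation=cv2.INTER_CUBIC))
im=viewer.camera("top");cv2.imwrite("pics/a7t.png",cv2.resize(im[160:310,220:400],None,fx=4,fy=4,interpolation=cv2.INTER_CUBIC))
E
```

```text
[-1.9 -4.8  3.1] 11.01399648629437
29.8083
```

View pics/a7z.png

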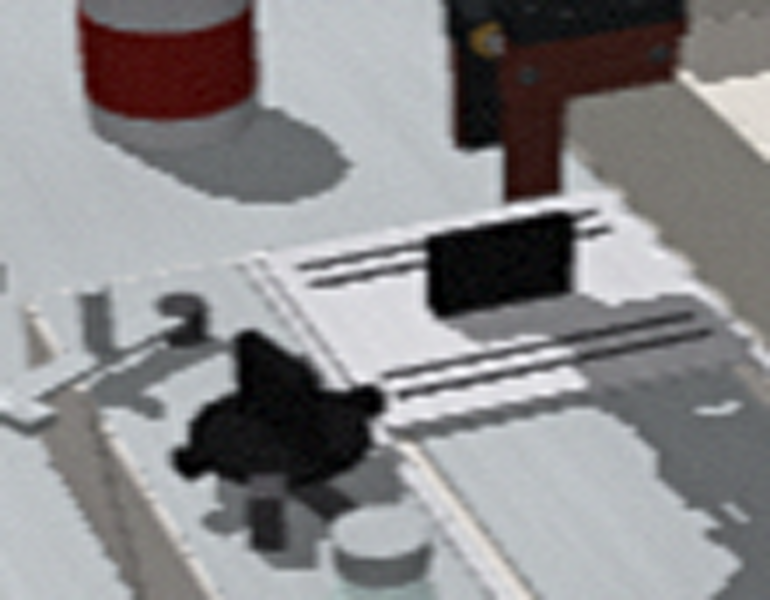

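View pics/a7t.png

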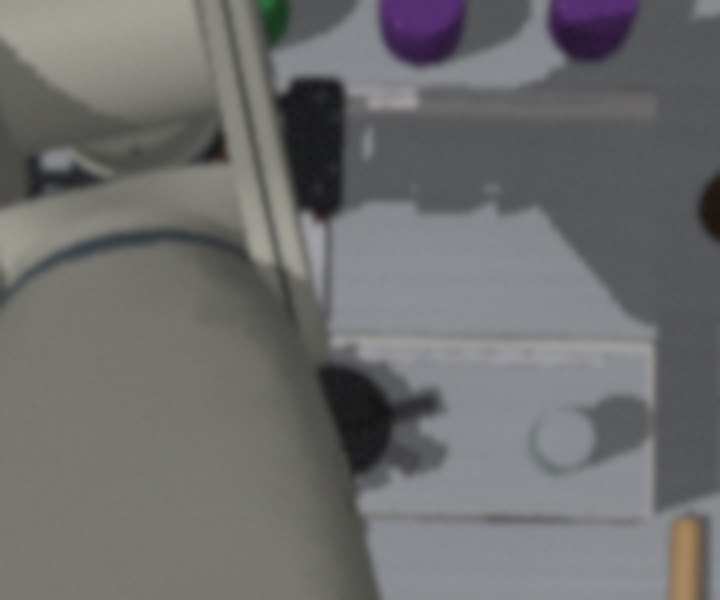

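The knob has turned, with the tongue now pointing to -y and the knob standing up. Now I'll slide the guard.

```bash
python3 - <<'E'
from h import *
print(env.move_l((619.5,168,190),rate=80,f_stop=8))
set_gripper(20)
s=env.read_state();print(s["tool_pos"].round(1),s["force"].round(1),s["width"])
for y in (155,140,80,30,20,16,12,9):
    st=env.move_l((619.5,y,190),rate=70 if y>20 else 25,f_stop=18)
    s=env.read_state();print(y,st,s["tool_pos"].round(1),s["force"].round(1),round(s["time_s"],1))
    if st: break
E
```

```text
False
[619.5 168.  190.1] [ 0.4 -0.1 -0. ] 19.825919696800245
155 False [619.5 154.4 190. ] [ 0.1 -0.   0.6] 31.6
140 False [619.5 139.4 189.9] [0.6 1.  0.1] 32.0
80 False [619.5  79.8 190.1] [ 0.3 -0.4 -0.1] 33.0
30 False [619.5  29.6 190. ] [-0.3 -0.1 -0.3] 33.9
20 False [619.5  19.7 190. ] [-0.  -0.4  1.3] 34.4
16 False [619.4  16.8 190. ] [ 0.2  6.3 -1. ] 34.7
12 True [619.4  16.5 189.8] [-0.4  4.   2.3] 34.9
```

```bash
python3 - <<'E'
from h import *
y=env.read_state()["tool_pos"][1]
env.move_l((619.5,y+4,190),rate=40)
set_gripper(36)
env.move_l((619.5,y+4,300),rate=150)
env.reach((450,300,400),down(np.pi/2).as_quat())
for n in("side","top"):
    im=viewer.camera(n);cv2.imwrite(f"pics/a8{n}.png",im)
s=env.read_state();print(s["time_s"])
t=cv2.imread("pics/a8top.png")
cv2.imwrite("pics/a8t.png",cv2.resize(t[170:320,220:545],None,fx=2.4,fy=2.4,interpolation=cv2.INTER_CUBIC))
E
```

```text
37.9333
```

View pics/a8side.png

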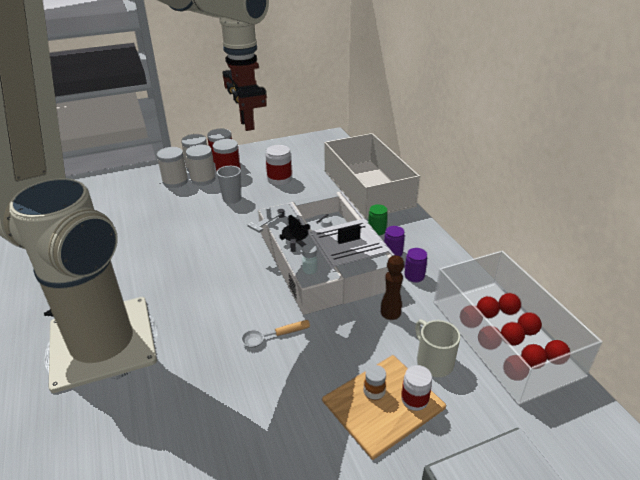

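View pics/a8t.png

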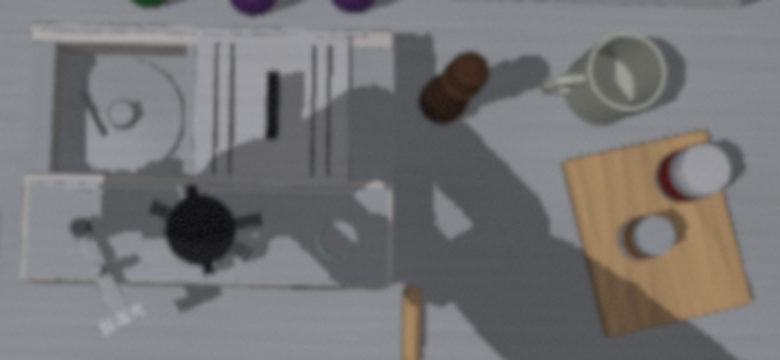

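```bash
python3 - <<'E'
from h import *
a=ray("top",[(268,211)],138)[0];b=ray("top",[(333.1,212.9)],138)[0];print(a,b,a-b)
t=ray("top",[(220+702/2.4-.3,170+170/2.4-.3)],91)[0];ts=ray("side",[(417.5,373)],91)[0]
for w in(t,ts):
    d=rz(-.24)@(w-[513,-389,0]);print("tin",w.round(1),"board",d.round(1))
print(proj("side",[[498,87,153],[498,87,141]]))
s=cv2.imread("pics/a8side.png")
cv2.imwrite("pics/a8z.png",cv2.resize(s[195:270,245:345],None,fx=8,fy=8,interpolation=cv2.INTER_CUBIC))
cv2.imwrite("pics/a8b.png",cv2.resize(s[345:465,315:455],None,fx=5,fy=5,interpolation=cv2.INTER_CUBIC))
E
```

```text
[619.12053159 167.48179034 138.        ] [617.64958538  20.55899188 138.        ] [  1.47094621 146.92279846   0.        ]
tin [ 569.5 -406.6   91. ] board [ 50.7 -30.5  91. ]
tin [ 570.  -405.1   91. ] board [ 51.5 -29.1  91. ]
[[294.27715581 218.32834516]
 [294.45148389 222.29101311]]
```

View pics/a8z.png

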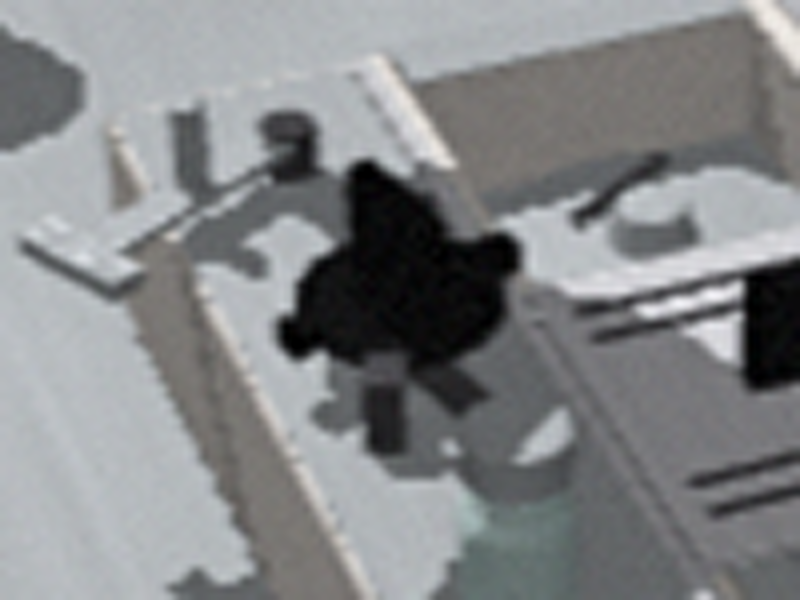

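View pics/a8b.png

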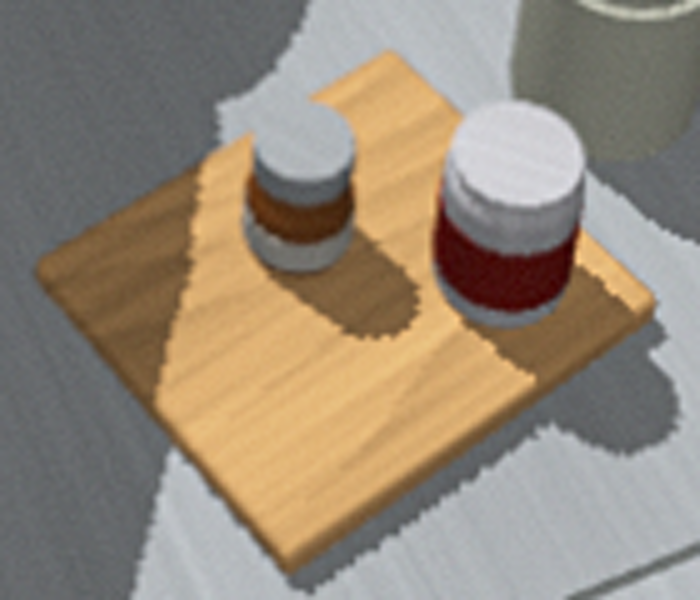

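```bash
python3 - <<'E'
from h import *
workorder.sign_off(); print(env.read_state()["time_s"])
E
```

```text
the job is handed in; nothing more can be done
the job is handed in; nothing more can be done
```

I did the whole job and handed it in, with about 38 s on the clock at my last reading. The hand-in reports no verdict, so the results below come from my own last pictures and force readings.

| Item | Last check | Needed |
|---|---|---|
| Tin | Upright on the board, about (51, -30) mm from its centre in both views, clear of the jar | Within ±77 and ±62 mm |
| Keeper | Swung out about 1.17 rad | 0.55 rad (half of travel is 0.65) |
| Lock knob | Turned about 1.35 rad, with the tongue clear of the guard | 0.95 rad |
| Knob height | Skirt at the same height in the picture as before the push, so sprung up | Within 2 mm of up |
| Guard | About 147 mm open, pushed until it met its end stop; the bowl and disc are exposed | 138 mm |

- **Knob height:** this is the least certain check. I judged it only from the side picture and did not measure it.
- **Camera disagreement:** the two cameras disagreed by 1 to 3 pixels (about 2 to 5 mm) on where the cutter stood. The knob's true position was about 2 mm to the robot's left (+y) of my estimate; I corrected for this during the grip, with about 8 N of sideways force.
- **Bystanders:** none looked shifted or tipped in the last pictures.
- **Arm:** it was parked clear of everything at the end.

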